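# Put the red-lidded jar back and bring it to the front

## Robot

A 6-joint arm with a two-finger parallel gripper is mounted at the origin on the work surface. World frame = base frame: x ahead of the robot, y to its left, z up, the work surface at z = 0. Lengths are in m, angles in rad, forces in N, time in s.
With the tool pointing down it reaches from about 0.375 to 0.9 m from the base axis. Payload 3.1 kg.
Tool frame: the origin (TCP) lies on the centre line of the jaws, within the pads' length; the fingertips stand 8 mm ahead of it and the grasp point (between the pads) lies 11 mm behind it; z points along the fingers, y is the line along which they close (so a half turn about z gives the same grasp; the last joint's range is limited). The gripper opens to 87 mm and grips with 3 to 60 N. Pads are 19 mm wide; open, the fingers measure 117 mm over their backs; the gripper's body (75 mm by 190 mm) begins 51 mm behind the grasp point.
Start: joints at [-1.504, 0.527, 1.433, -0, 1.181, -0.178], TCP at [0.152, -0.606, 0.231] pointing down, gripper open.
Joint ranges: [-3.08, 3.08], [-0.75, 2.2], [0.22, 2.44], [-1.43, 4.57], [0, 2.65], [-2.85, 2.85]. Speed limits (rad/s): [2.79, 2.79, 3.14, 3.14, 3.14, 3.14].

## Interface

Orientations are given as a unit quaternion [x, y, z, w].
In Python, from rig import robot gives the robot as it stands. The module is installed in compiled form; this text tells all that it offers.
- The arm moves only by the tool send_rows, never from a script. Its argument "increments" is one flat list of numbers, 7 for each row, row after row: the turn, a rotation vector about the world's x, y, z in rad, then the shift along the world's x, y, z in cm, then the opening, from 0 (shut) to 1 (fully open). A call has 1 to 20 rows; each row shifts and turns the commanded pose from where the row before left it; what a row does not reach is not made up. A row lasts 1/12 s, in which the tool goes at most 41.7 mm and 7.16 degrees, less where a joint would pass 70% of its speed; a pose out of reach is approached as far as the arm can. A call is refused whole if a number of a shift passes 4.17 or a number of a turn 0.125, either way. A call with a gripper value outside its range is refused whole. The fingers move at their own pace and stop on an object; "newtons" is the grip in N (left out, the last holds). Time passes only in rows, so rows that do not move let the fingers close. It gives the time, the measured TCP pose, the force, the opening and the grip force at its end, in the units of the state.
- robot.get_obs(): the state, without advancing time (a new reading comes with each control period).
- robot.camera(name): name is "side" or "top"; returns a dict with "image" (384x512x3 uint8, red, green, blue), "range_z" (384x512 float32, m along the optical axis (not along the pixel's ray), 0 where there is no reading), "fx", "fy", "cx", "cy" (pixels), "R" (3x3) and "t" (3): a world point X has camera coordinates R X + t. Camera axes: x right, y down, z forward; pixel columns grow to the right and rows downward; lengths in m; the calibration is good to about 2 mm. A picture is of the moment at which its call begins.
- robot.hand_in(): hands the job in; it is judged then, once.
The state is a dict: "time": time; "q": joint angles; "joint_velocities": joint speeds; "joint_torque": joint torques, N m; "position": TCP position; "tool_rot": TCP orientation; "ft_force": force on the tool from outside, world axes, zero at the start; "moment": the same for the moment, N m; "grip_width": finger opening in m; "grip_force": force on a finger pad.
Only numpy, scipy, OpenCV 4.12 (cv2) and the standard library are available. Lean on these libraries where they do the work, as an engineer would, in place of code of your own. Each camera call takes 0.05 s, during which the arm holds its last target. There are 200 camera calls.

## Task

Stand the red-lidded spice jar upright in the empty cup of the spice carousel, set down rather than dropped, and let go of it. Then take the carousel by the bar handle on top and turn it until that jar is right in front at the yellow arrow, and finish while still gripping the handle and holding the carousel still there. Leave everything else on the counter where it stands.

Things in the scene. Friction and masses are not known exactly. Their poses are not given: they have to be found in the camera images.
- jar_red: Spice jar to put back: upright cylinder 46 mm in diameter, 90 mm tall, cream-coloured with a red lid (top 20 mm, 47 mm in diameter); about 160 g. Loose on the counter. Origin at the centre of its underside, z up.
- jar_green: Jar of the same shape and size with a green lid, loose on the counter; leave it alone. It may stand where the red one would otherwise be, its axis at least 85 mm from the red one's. Origin at the centre of its underside.
- stand: Fixed steel stand of the carousel. Origin on the turning axis at counter height. Its own -x is the carousel's front: there a flat grey metal tongue with a yellow arrow (10 mm high, 150 to 187 mm from the axis) sticks out from under the platter, roughly towards the robot (world -x, up to 35 degrees to either side).
- carousel (a joint): Angle of the wooden platter (270 mm in diameter, top 32 mm above the counter), rad, counterclockwise from above. At 0 and any whole turn the empty cup is at the front, at the arrow. Turns both ways (stops at -10 and 12) with light friction (0.08 N m), stays where left. Five black-lidded jars, tops 122 mm above the counter, are fixed on it, 60 degrees apart, 100 mm from the axis.
- pocket (a point): Middle of the floor of the empty white cup on the platter, 32 mm above the counter and 100 mm from the turning axis; it turns with the platter. The cup is a ring 15 mm high with a 54 mm bore that flares slightly to 60 mm at the top; the platter is its floor.
- handle (a point): Blue bar handle (carousel_c0 in the rules) on a 16 mm steel stem at the turning axis, fixed to the platter and turning with it. The bar is 56 mm long along its own y, 16 mm thick along its own x (the sides to grip) and 36 mm tall; origin at its middle, 158 mm above the counter. Its own -x points to the empty cup.
- bowl: Steel bowl 200 mm across, 85 mm high, bystander. Origin at the centre of its underside.
- oil_bottle: Amber oil bottle, 68 mm in diameter, 230 mm tall, bystander. Origin at the centre of its underside.
- pepper_mill: Dark wooden pepper mill, 56 mm in diameter, 168 mm tall, bystander. Origin at the centre of its underside.
- mug: White mug, 80 mm in diameter, 90 mm tall, bystander. Origin at the centre of its underside.
Mind the look-alikes: they are no part of the job. Leave any pink or purple look-alike of the jar_red alone.

How it is judged:
By the outcome, as a careful person would: the job done as asked, in the order asked, and still so for the second after the job is handed in, while the arm keeps its last pose, push and grip.
It also fails if it takes over 61 s, if anything falls off the work surface, if the arm or the gripper's body presses on something with over 40 N, if the wrist force passes 120 N, or if a joint passes its speed limit or range.

## Working session

There is one attempt and no reset: what is moved stays moved. The work goes in short steps, Python scripts to look and compute and a tool call to move; the robot and the scene stay as the last step left them, time stands still between calls to the robot, and variables do not carry over. Pictures are saved under pics/ and viewed, at most 10 in all, crops included, and the job is handed in when it is done.

Besides the shell and the picture viewer there is one more tool, called after "Request:" as a command line: name --argument value ..., lists and objects as JSON in quotes. send_rows: Moves the arm, as the interface text tells. Its arguments: {"type":"object","properties":{"increments":{"type":"array"},"newtons":{"type":"number"}},"required":["increments"]}

```bash
mkdir -p pics
cat > h.py <<'E'
import numpy as np,cv2
from rig import robot
def cam(n):
    c=robot.camera(n); return c
def pt(c,u,v,z=None):
    d=c['range_z'][int(v),int(u)]
    r=np.array([(u-c['cx'])/c['fx'],(v-c['cy'])/c['fy'],1.])
    R,t=np.array(c['R']),np.array(c['t'])
    if z is None: return R.T@(r*d-t)
    o=-R.T@t; w=R.T@r
    return o+w*(z-o[2])/w[2]
def cloud(c):
    v,u=np.mgrid[:384,:512]; d=c['range_z']
    X=np.stack([(u-c['cx'])/c['fx']*d,(v-c['cy'])/c['fy']*d,d],-1)
    return (X-np.array(c['t']))@np.array(c['R'])
E
python3 - <<'E'
from h import *
for n in ['top','side']:
    c=cam(n); im=c['image'][:,:,::-1]
    cv2.imwrite(f'pics/{n}1.png',cv2.resize(im,(800,600),interpolation=cv2.INTER_CUBIC))
    np.savez(f'{n}1.npz',**c); R=np.array(c['R']);print(n,-R.T@c['t'],R[2],c['fx'])
E
```

```text
top [ 0.40504143 -0.00214109  1.80957921] [ 0.10017505 -0.0107725  -0.99491151] 472.4703338102646
side [-0.23446564  0.83403808  0.83776809] [ 0.59789688 -0.61078623 -0.51909489] 470.0145207726748
```

View pics/top1.png

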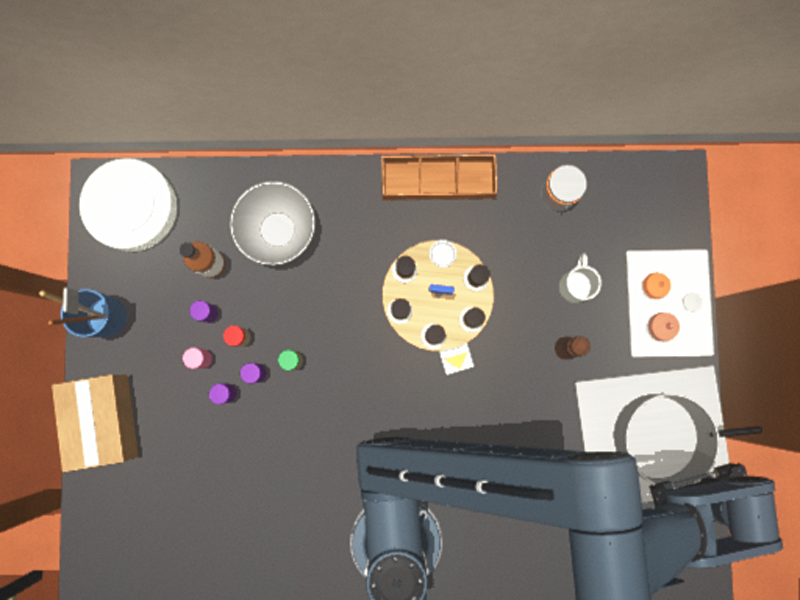

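View pics/side1.png

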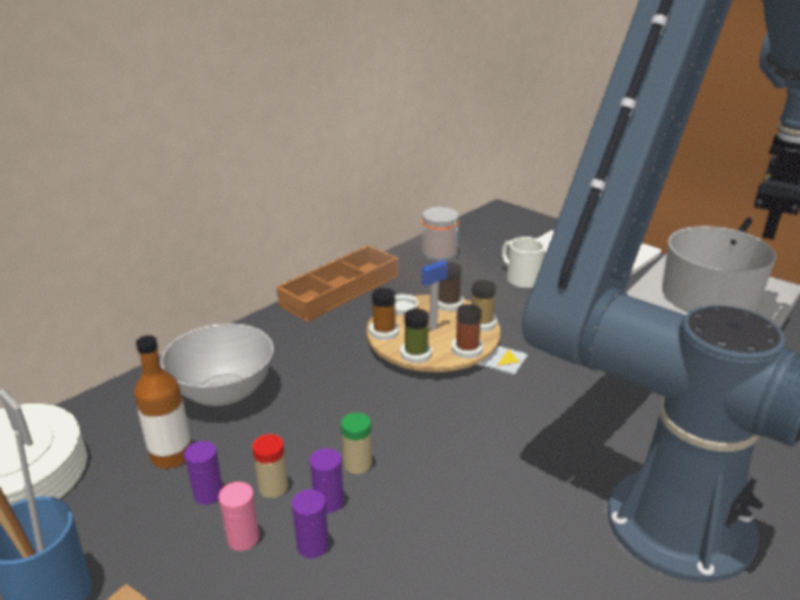

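Top view (800x600 scale): the candidates are red lid (234,335), pink (197,358), purples (202,311), (251,373), (221,393) and green lid (289,360). Only the one at (234,335), side (269,447), has a cream body and a red lid. The empty cup is at (442,253), the handle at (441,289) and the arrow at (457,360). I'll confirm in an enlarged crop and measure from both views.

Run:
```python
from h import *
T=dict(np.load('top1.npz'));S=dict(np.load('side1.npz'))
def seg(c,lo,hi):
    h=cv2.cvtColor(c['image'],cv2.COLOR_RGB2HSV); return cv2.inRange(h,lo,hi)>0
s=S['image'][270:360,110:240,::-1];a=cv2.resize(s,(520,360),interpolation=cv2.INTER_CUBIC)
b=T['image'][140:240,225:335,::-1];b=cv2.resize(b,(396,360),interpolation=cv2.INTER_CUBIC)
cv2.imwrite('pics/crop1.png',cv2.resize(np.hstack([a,b]),(800,314)))
from collections import OrderedDict
for n,c in (('T',T),('S',S)):
    P=cloud(c)
    for k,lo,hi in [('red',(0,200,120),(5,255,255)),('green',(55,150,60),(75,255,255)),('blue',(108,150,80),(125,255,255)),('yel',(22,150,150),(32,255,255)),('purple',(130,120,60),(150,255,255)),('pink',(160,80,150),(178,200,255))]:
        m=seg(c,lo,hi).astype(np.uint8); N,L,st,ce=cv2.connectedComponentsWithStats(m)
        for i in range(1,N):
            if st[i,4]<12: continue
            q=P[L==i]; zt=np.percentile(q[:,2],90); w=q[q[:,2]>zt-.006]
            print(n,k,st[i,4],ce[i].round(1),'med top',np.median(w,0).round(3),'mid',((w.min(0)+w.max(0))/2).round(3),'zt',zt.round(3))
    # platter & cup from depth heights
    m=(P[...,2]>.022)&(P[...,2]<.040)&(abs(P[...,0]-.6)<.25)&(abs(P[...,1])<.3)
    if n=='T':
        cs,_=cv2.findContours(m.astype(np.uint8),cv2.RETR_EXTERNAL,cv2.CHAIN_APPROX_NONE); k=max(cs,key=cv2.contourArea)
        (u,v),r=cv2.minEnclosingCircle(k); print('platter',u,v,r,pt(c,u,v,.032))
    m=(P[...,2]>.110)&(P[...,2]<.130)&(abs(P[...,0]-.63)<.2)&(abs(P[...,1]+.07)<.2)
    N,L,st,ce=cv2.connectedComponentsWithStats(m.astype(np.uint8))
    for i in range(1,N):
        if st[i,4]>25: q=P[L==i];print(n,'lid',((q.min(0)+q.max(0))/2).round(3),st[i,4])
    print('cup',pt(c,*((283,162) if n=='T' else (259,193)),.047), [pt(c,283,162) if n=='T' else 0])
```

```text
T blue 30 [283.1 184.4] med top [ 0.586 -0.114  0.176] mid [ 0.585 -0.114  0.178] zt 0.18
T purple 162 [129.4 199. ] med top [0.554 0.443 0.092] mid [0.552 0.444 0.094] zt 0.094
T purple 159 [161.4 238.4] med top [0.407 0.328 0.091] mid [0.405 0.328 0.093] zt 0.093
T purple 171 [141.9 251.4] med top [0.359 0.395 0.093] mid [0.36  0.399 0.095] zt 0.095
T pink 21 [127.9 229.1] med top [0.443 0.442 0.091] mid [0.44  0.446 0.09 ] zt 0.092
platter 279.73272705078125 189.06301879882812 35.50064468383789 [ 0.58362464 -0.11290992  0.032     ]
T lid [ 0.646 -0.034  0.12 ] 131
T lid [ 0.624 -0.207  0.121] 128
T lid [ 0.547 -0.022  0.121] 133
T lid [ 0.523 -0.193  0.12 ] 132
T lid [ 0.485 -0.099  0.12 ] 130
cup [ 0.68454613 -0.12659132  0.047     ] [array([ 0.68745846, -0.12788804,  0.02863466])]
S red 222 [171.1 286.4] med top [0.49  0.373 0.09 ] mid [0.492 0.372 0.089] zt 0.091
S green 214 [227.3 272.1] med top [0.433 0.246 0.089] mid [0.433 0.245 0.089] zt 0.091
S blue 24 [276.4 170.7] med top [ 0.583 -0.103  0.176] mid [0.179 0.355 0.505] zt 0.177
S yel 46 [324.9 229.2] med top [ 0.431 -0.157  0.01 ] mid [ 0.428 -0.153  0.01 ] zt 0.011
S purple 682 [129.8 301.4] med top [0.551 0.451 0.089] mid [0.173 0.631 0.461] zt 0.09
S purple 1402 [203.2 321.4] med top [0.374 0.388 0.09 ] mid [0.097 0.572 0.461] zt 0.091
S pink 800 [151.9 329. ] med top [0.44  0.465 0.09 ] mid [0.116 0.637 0.461] zt 0.09
S lid [ 0.62  -0.205  0.118] 72
S lid [ 0.524 -0.19   0.119] 130
S lid [ 0.581 -0.108  0.12 ] 28
S lid [ 0.645 -0.031  0.117] 142
S lid [ 0.486 -0.098  0.117] 152
S lid [ 0.547 -0.017  0.118] 157
cup [ 0.68110246 -0.12872769  0.047     ] [0]
```

View pics/crop1.png

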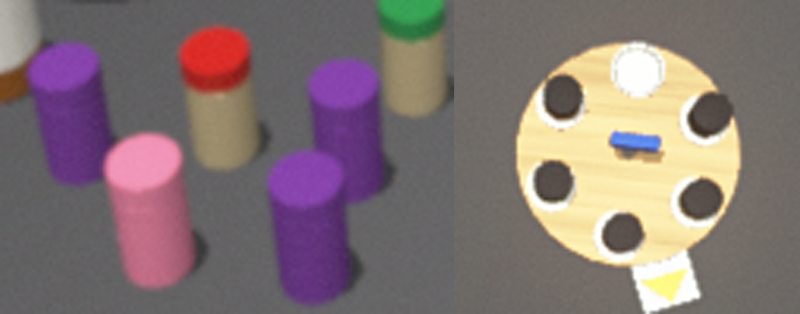

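The crop confirms it: the red lid on a cream body sits between the purple and pink look-alikes. Next are the precise red jar position from the top view, the arrow, the bottle, and the current tool yaw.

Run:
```python
from h import *
from scipy.optimize import least_squares
T=dict(np.load('top1.npz'));S=dict(np.load('side1.npz'))
P=cloud(T);h=cv2.cvtColor(T['image'],cv2.COLOR_RGB2HSV)
m=((P[...,2]>.08)&(P[...,2]<.1)).astype(np.uint8);N,L,st,ce=cv2.connectedComponentsWithStats(m)
q=P[L==L[214,150]];print('red T',len(q),((q.min(0)+q.max(0))/2).round(4),q.mean(0).round(4))
PS=cloud(S);hs=cv2.cvtColor(S['image'],cv2.COLOR_RGB2HSV)
w=(PS[...,2]>.0865)&(PS[...,2]<.1)&(np.hypot(PS[...,0]-.49,PS[...,1]-.372)<.04);q=PS[w];print('red S',len(q),((q.min(0)+q.max(0))/2).round(4),q.mean(0).round(4))
L5=np.array([[.646,-.034],[.624,-.207],[.547,-.022],[.523,-.193],[.485,-.099]])
f=lambda p:np.hypot(*(L5-p[:2]).T)-.1
a=least_squares(f,[.585,-.114]).x;print('axis',a,f(a)); d=L5-a;ang=np.arctan2(d[:,1],d[:,0]);r=np.angle(np.exp(6j*ang).mean())/6;print('ang',ang,'mod60',r)
for n,c,hh in(('T',T,h),('S',S,hs)):
    Q=cloud(c);near=(np.hypot(Q[...,0]-.43,Q[...,1]+.15)<.06)
    y=near&(cv2.inRange(hh,(20,70,120),(35,255,255))>0)&(np.hypot(Q[...,0]-a[0],Q[...,1]-a[1])>.14)
    t=near&(Q[...,2]<.02)&(hh[...,2]>130)&(np.hypot(Q[...,0]-a[0],Q[...,1]-a[1])>.14)
    for k,M in(('yel',y),('tongue',t)):
        v,u=np.where(M); p=np.array([pt(c,x,z,.01) for x,z in zip(u,v)]).mean(0)
        print(n,k,len(u),p,np.arctan2(*(p[:2]-a)[::-1]))
b=P[(P[...,2]>.03)&(P[...,0]>.52)&(P[...,0]<.8)&(P[...,1]>.3)&(P[...,1]<.56)];b=b[(b[:,2]>.1)];print('bottle',b.min(0),b.max(0))
o=robot.get_obs();print(o)
from scipy.spatial.transform import Rotation as Ro
print(Ro.from_quat(o['tool_rot']).as_matrix().round(3))
```

```text
red T 132 [0.4911 0.3678 0.0892] [0.4916 0.3672 0.0888]
red S 222 [0.4934 0.3707 0.0901] [0.4919 0.3707 0.0897]
axis [ 0.58476978 -0.11429066] [ 9.73901911e-04  6.67930585e-04 -2.79782229e-04  5.33206579e-05
  9.34701426e-04]
ang [ 0.91927545 -1.17049133  1.95924977 -2.23618972  2.98951657] mod60 -0.1360443451818282
T yel 68 [ 0.42906136 -0.1575359   0.01      ] -2.870688113258495
T tongue 277 [ 0.4262581  -0.15807206  0.01      ] -2.8721083705794426
S yel 79 [ 0.43012843 -0.15562597  0.01      ] -2.880401015889613
S tongue 265 [ 0.42357423 -0.15124325  0.01      ] -2.9162454927983505
bottle [0.63865006 0.40480522 0.10027581] [0.7032897  0.46878749 0.23709977]
{'time': 0.1, 'q': array([-1.50348410e+00,  5.28404118e-01,  1.43374738e+00, -1.11062846e-05,
        1.18142433e+00, -1.78480238e-01]), 'joint_velocities': array([-0.00142815, -0.00121878, -0.00450151, -0.00035505,  0.00035057,
       -0.00059687]), 'joint_torque': array([ 3.82627659e-04, -4.40983987e+01, -1.77151448e+01,  6.35401905e-02,
        5.34087536e-02, -3.86658292e-05]), 'position': array([ 0.15207206, -0.60555871,  0.22965901]), 'tool_rot': array([ 9.92457011e-01,  1.22589144e-01,  4.99605290e-05, -9.90340582e-04]), 'ft_force': array([-0.04315659, -0.21169186,  0.17022529]), 'moment': array([ 0.02908428, -0.01905597, -0.00053497]), 'grip_force': 0.0, 'grip_width': 0.08698684365797836}
[[ 0.97   0.243 -0.   ]
 [ 0.243 -0.97   0.002]
 [ 0.    -0.002 -1.   ]]
```

Request:
send_rows --increments '[0, 0, 0, 0, 0, 4, 1, 0, 0, 0, 0, 0, 4, 1, 0, 0, 0, 0, 0, 2, 1, 0, 0, -0.0254, 1.8, 3.4, 0, 1, 0, 0, -0.0254, 1.8, 3.4, 0, 1, 0, 0, -0.0254, 1.8, 3.4, 0, 1, 0, 0, -0.0254, 1.8, 3.4, 0, 1, 0, 0, -0.0254, 1.8, 3.4, 0, 1, 0, 0, -0.0254, 1.8, 3.4, 0, 1, 0, 0, -0.0254, 1.8, 3.4, 0, 1, 0, 0, -0.0254, 1.8, 3.4, 0, 1, 0, 0, -0.0254, 1.8, 3.4, 0, 1, 0, 0, -0.0254, 1.8, 3.4, 0, 1, 0, 0, -0.0254, 1.8, 3.4, 0, 1, 0, 0, -0.0254, 1.8, 3.4, 0, 1, 0, 0, -0.0254, 1.8, 3.4, 0, 1, 0, 0, -0.0254, 1.8, 3.4, 0, 1, 0, 0, -0.0254, 1.8, 3.4, 0, 1]'

```text
time: 1.6
position: [0.4223, -0.0942, 0.3304]
tool_rot: [0.998, -0.068, -0.0, -0.0]
ft_force: [0.9, -1.1, 0.6]
grip_width: 0.0872
grip_force: 0.0
```

Request:
send_rows --increments '[0, 0, 0, 0.58, 3.86, -0.5, 1, 0, 0, 0, 0.58, 3.86, -0.5, 1, 0, 0, 0, 0.58, 3.86, -0.5, 1, 0, 0, 0, 0.58, 3.86, -0.5, 1, 0, 0, 0, 0.58, 3.86, -0.5, 1, 0, 0, 0, 0.58, 3.86, -0.5, 1, 0, 0, 0, 0.58, 3.86, -0.5, 1, 0, 0, 0, 0.58, 3.86, -0.5, 1, 0, 0, 0, 0.58, 3.86, -0.5, 1, 0, 0, 0, 0.58, 3.86, -0.5, 1, 0, 0, 0, 0.58, 3.86, -0.5, 1, 0, 0, 0, 0.58, 3.86, -0.5, 1, 0, 0, 0, 0, 0, -3.5, 1, 0, 0, 0, 0, 0, -3.5, 1, 0, 0, 0, 0, 0, -3.5, 1, 0, 0, 0, 0, 0, 0, 1, 0, 0, 0, 0, 0, 0, 1]'

```text
time: 3.02
position: [0.4902, 0.3663, 0.1635]
tool_rot: [0.998, -0.067, -0.003, 0.002]
ft_force: [0.1, -0.0, 0.8]
grip_width: 0.0871
grip_force: 0.0
```

Run:
```python
from h import *
o=robot.get_obs();print(o['position'],o['q'],o['tool_rot'],o['ft_force'])
c=cam('side');cv2.imwrite('pics/s2.png',cv2.resize(c['image'][200:384,60:305,::-1],(799,600),interpolation=cv2.INTER_CUBIC))
```

```text
[0.4901516  0.36628881 0.16353342] [ 4.59360037e-01  5.92184664e-01  1.52525462e+00 -1.08166194e-05
  1.03010574e+00  2.16525483e+00] [ 0.99771519 -0.06749479 -0.00257018  0.00150061] [ 0.13262261 -0.04856088  0.76990476]
```

View pics/s2.png

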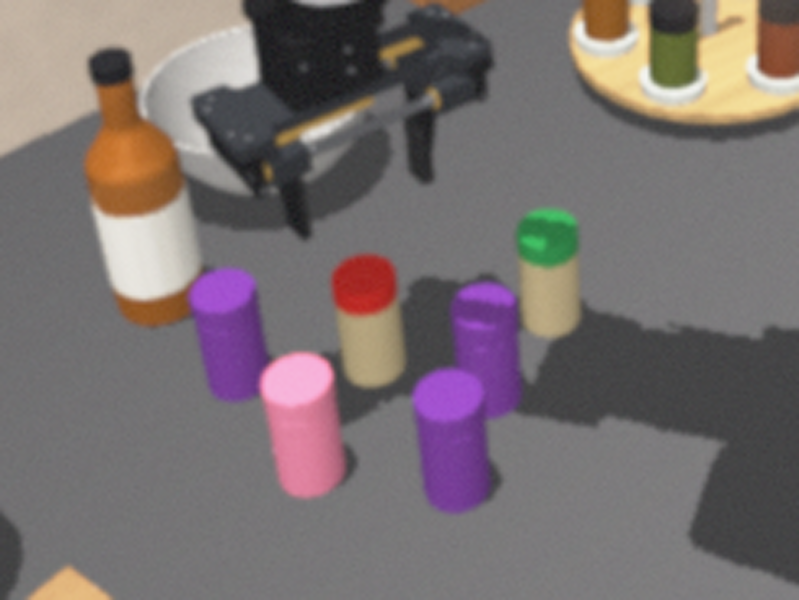

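The fingers, crop (300,230) and (420,180), straddle the red jar at (365,285), with the look-alikes clear. Descending and gripping.

Request:
send_rows --increments '[0, 0, 0, 0.1, 0.27, -1.5, 1, 0, 0, 0, 0, 0, -2.5, 1, 0, 0, 0, 0, 0, -2.5, 1, 0, 0, 0, 0, 0, -2.5, 1, 0, 0, 0, 0, 0, -1.5, 1, 0, 0, 0, 0, 0, -0.75, 1, 0, 0, 0, 0, 0, 0, 1, 0, 0, 0, 0, 0, 0, 0.4, 0, 0, 0, 0, 0, 0, 0.4, 0, 0, 0, 0, 0, 0, 0.4, 0, 0, 0, 0, 0, 0, 0.4, 0, 0, 0, 0, 0, 0, 0.4, 0, 0, 0, 0, 0, 0, 0.4, 0, 0, 0, 0, 0, 0, 0.4, 0, 0, 0, 0, 0, 0, 0.4]' --newtons 20

```text
time: 4.32
position: [0.4928, 0.3699, 0.0532]
tool_rot: [0.998, -0.068, 0.0, -0.0]
ft_force: [0.1, 0.2, 0.0]
grip_width: 0.0464
grip_force: 20.0
```

Request:
send_rows --increments '[0, 0, 0, 0, 0, 1, 0.4, 0, 0, 0, 0, 0, 3, 0.4, 0, 0, 0, 0, 0, 3.5, 0.4, 0, 0, 0, 0, 0, 3.5, 0.4, 0, 0, 0, 0, 0, 3, 0.4, 0, 0, 0, 0, 0, 2, 0.4, 0, 0, 0, 0.6, -1.6, 0, 0.4, 0, 0, 0, 1.3, -3.4, 0, 0.4, 0, 0, 0, 1.3, -3.4, 0, 0.4, 0, 0, 0, 1.3, -3.4, 0, 0.4, 0, 0, 0, 1.3, -3.4, 0, 0.4, 0, 0, 0, 1.3, -3.4, 0, 0.4, 0, 0, 0, 1.3, -3.4, 0, 0.4, 0, 0, 0, 1.3, -3.4, 0, 0.4, 0, 0, 0, 1.3, -3.4, 0, 0.4, 0, 0, 0, 1.3, -3.4, 0, 0.4, 0, 0, 0, 1.3, -3.4, 0, 0.4, 0, 0, 0, 1.3, -3.4, 0, 0.4, 0, 0, 0, 1.3, -3.4, 0, 0.4, 0, 0, 0, 1.3, -3.4, 0, 0.4]' --newtons 25

```text
time: 5.98
position: [0.6675, -0.09, 0.2132]
tool_rot: [0.998, -0.068, -0.0, -0.0]
ft_force: [0.9, 0.4, -1.3]
grip_width: 0.0466
grip_force: 25.0
```

Request:
send_rows --increments '[0, 0, 0, 1.3, -3.4, 0, 0.4, 0, 0, 0, 0.6, -0.6, 0, 0.4, 0, 0, 0, 0, 0, 0, 0.4, 0, 0, 0, 0, 0, 0, 0.4, 0, 0, 0, 0, 0, 0, 0.4]'

```text
time: 6.4
position: [0.6856, -0.1265, 0.2127]
tool_rot: [0.998, -0.067, -0.001, -0.001]
ft_force: [-0.6, 1.8, -1.3]
grip_width: 0.0459
grip_force: 25.0
```

Run:
```python
from h import *
o=robot.get_obs();print(o['position'],o['tool_rot'],o['ft_force'],o['moment'],o['grip_width'])
c=cam('side');t=cam('top')
a=cv2.resize(c['image'][80:260,200:360,::-1],(533,600),interpolation=cv2.INTER_CUBIC)
cv2.imwrite('pics/s3.png',a);np.savez('s3.npz',**c)
P=cloud(c)
h=cv2.cvtColor(c['image'],cv2.COLOR_RGB2HSV)
m=(cv2.inRange(h,(0,170,80),(6,255,255))>0)&(np.hypot(P[...,0]-.68,P[...,1]+.12)<.06);q=P[m];print('lid',len(q),q.min(0),q.max(0),q.mean(0))
m=(np.hypot(P[...,0]-.684,P[...,1]+.128)<.045)&(P[...,2]>.13);q=P[m]
for lo in np.arange(.13,.28,.01):
    w=q[(q[:,2]>lo)&(q[:,2]<lo+.01)]
    if len(w):print(lo.round(2),len(w),w.mean(0).round(4),w.min(0).round(3),w.max(0).round(3))
```

```text
[ 0.68559053 -0.12652591  0.21273676] [ 9.97752662e-01 -6.69924156e-02 -1.10632888e-03 -6.46576235e-04] [-0.56004429  1.78514301 -1.29620921] [0.02179588 0.00946213 0.02177727] 0.04592673558790147Traceback (most recent call last):
  File "<stdin>", line 8, in <module>
    return umr_minimum(a, axis, None, out, keepdims, initial, where)
ValueError: zero-size array to reduction operation minimum which has no identity
```

View pics/s3.png

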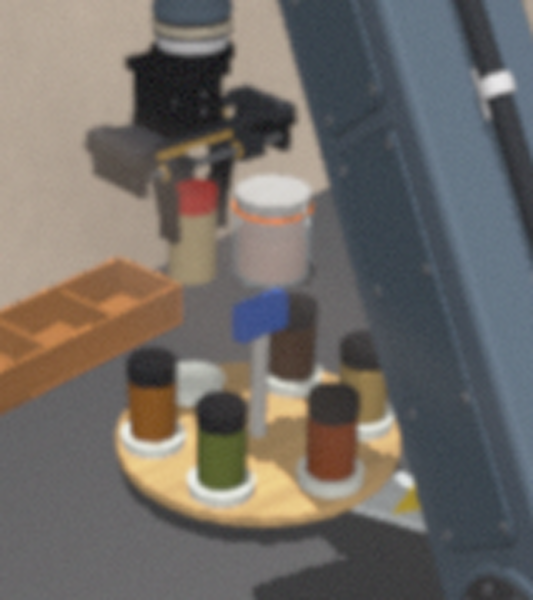

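The jar hangs upright between the fingers, lower body centred at crop (192,262). The cup is directly beneath at (197,383), with its ring partly behind the amber jar. Checking the offset numerically.

Run:
```python
from h import *
c=dict(np.load('s3.npz'));R,t=c['R'],c['t']
def pr(X):
    x=R@np.array(X)+t; return np.array([c['fx']*x[0]/x[2]+c['cx'],c['fy']*x[1]/x[2]+c['cy']])
def silh(x,y,z0,z1,r=.023):
    a=np.linspace(0,2*np.pi,90);im=np.zeros((3840,5120),np.uint8)
    p=np.array([pr([x+r*np.cos(b),y+r*np.sin(b),z]) for z in(z0,z1) for b in a])
    return p
p=silh(.6856,-.1265,.16,.23);cr=(p-[200,80])*3.333
print('jar pred crop x',cr[:,0].min(),cr[:,0].max(),'ymax',cr[:,1].max())
for z in(.17,.16): print((pr([.6856,-.1265,z])-[200,80])*3.333)
p=silh(.684,-.128,.047,.047,.033);cr=(p-[200,80])*3.333;print('cup pred',cr.min(0),cr.max(0))
p=silh(.646,-.034,.122,.122,.0235);cr=(p-[200,80])*3.333;print('orange lid',cr.min(0),cr.max(0))
# body depth points
P=cloud(c)
w=P[155:164,253:264].reshape(-1,3);print(w.mean(0),P[158,258],P[163,258])
```

```text
jar pred crop x 166.2539286375264 215.87912409414162 ymax 284.81966672296886
[191.3116135  264.21668123]
[191.35210266 273.65206916]
cup pred [160.60055241 359.11259087] [227.43951589 393.26746661]
orange lid [127.11894851 345.38731398] [178.66250739 371.23487371]
[ 0.6621136  -0.10480375  0.18695369] [ 0.66944277 -0.11234917  0.18513283] [ 0.67133716 -0.11425235  0.16638861]
```

Request:
send_rows --increments '[0, 0, 0, -0.15, -0.15, -1, 0.4, 0, 0, 0, 0, 0, -2.5, 0.4, 0, 0, 0, 0, 0, -2.5, 0.4, 0, 0, 0, 0, 0, -2, 0.4, 0, 0, 0, 0, 0, -1, 0.4, 0, 0, 0, 0, 0, 0, 0.4, 0, 0, 0, 0, 0, 0, 0.4, 0, 0, 0, 0, 0, 0, 0.4]'

```text
time: 7.17
position: [0.6863, -0.1299, 0.1245]
tool_rot: [0.998, -0.067, 0.001, 0.0]
ft_force: [0.2, -0.8, -1.3]
grip_width: 0.0462
grip_force: 25.0
```

Run:
```python
from h import *
o=robot.get_obs();print(o['position'],o['tool_rot'],o['ft_force'])
c=cam('side')
cv2.imwrite('pics/s4.png',cv2.resize(c['image'][130:250,215:335,::-1],(600,600),interpolation=cv2.INTER_CUBIC))
```

```text
[ 0.6863004  -0.12987507  0.12445571] [ 9.97729235e-01 -6.73374473e-02  1.37118515e-03  4.02684425e-04] [ 0.23004361 -0.82309622 -1.33430318]
```

View pics/s4.png

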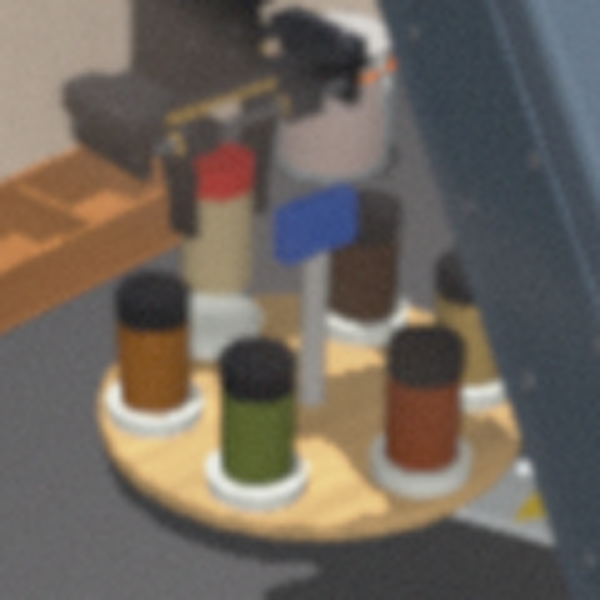

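Jar bottom at crop (217,288), the cup's ring centred near x=215 just beneath: aligned. Lowering in.

Request:
send_rows --increments '[0, 0, 0, -0.1, 0.1, -0.7, 0.4, 0, 0, 0, 0, 0, -0.8, 0.4, 0, 0, 0, 0, 0, -0.8, 0.4, 0, 0, 0, 0, 0, -0.5, 0.4, 0, 0, 0, 0, 0, -0.3, 0.4, 0, 0, 0, 0, 0, -0.2, 0.4, 0, 0, 0, 0, 0, -0.1, 0.4, 0, 0, 0, 0, 0, 0, 0.4, 0, 0, 0, 0, 0, 0, 0.4]'

```text
time: 7.97
position: [0.6844, -0.1289, 0.0892]
tool_rot: [0.998, -0.068, 0.0, 0.0]
ft_force: [0.1, -0.4, -1.3]
grip_width: 0.0463
grip_force: 25.0
```

Request:
send_rows --increments '[0, 0, 0, 0, 0, -0.1, 0.4, 0, 0, 0, 0, 0, -0.1, 0.4, 0, 0, 0, 0, 0, -0.1, 0.4, 0, 0, 0, 0, 0, 0, 0.4, 0, 0, 0, 0, 0, 0, 0.4]'

```text
time: 8.38
position: [0.6841, -0.1287, 0.086]
tool_rot: [0.998, -0.068, -0.0, -0.0]
ft_force: [-0.5, -0.5, -1.1]
grip_width: 0.0458
grip_force: 25.0
```

Request:
send_rows --increments '[0, 0, 0, 0, 0, -0.06, 0.4, 0, 0, 0, 0, 0, -0.06, 0.4, 0, 0, 0, 0, 0, 0, 0.4, 0, 0, 0, 0, 0, 0, 0.4]'

```text
time: 8.72
position: [0.6844, -0.1288, 0.0852]
tool_rot: [0.998, -0.068, 0.0, 0.0]
ft_force: [-0.5, -0.4, 0.2]
grip_width: 0.0463
grip_force: 25.0
```

The vertical force went from -1.3 to +0.2 N at z=0.0852, so the jar is resting on the floor of the cup. Opening and rising.

Request:
send_rows --increments '[0, 0, 0, 0, 0, 0, 0.6, 0, 0, 0, 0, 0, 0, 0.7, 0, 0, 0, 0, 0, 0, 0.8, 0, 0, 0, 0, 0, 0, 0.8, 0, 0, 0, 0, 0, 0, 0.8, 0, 0, 0, 0, 0, 0, 0.8, 0, 0, 0, 0, 0, 1, 0.8, 0, 0, 0, 0, 0, 2, 0.8, 0, 0, 0, 0, 0, 3, 0.8, 0, 0, 0, 0, 0, 3, 0.8, 0, 0, 0, 0, 0, 3, 0.8, 0, 0, 0, 0, 0, 2, 0.8, 0, 0, 0, 0, 0, 0, 0.8]'

```text
time: 9.8
position: [0.6875, -0.1298, 0.2321]
tool_rot: [0.998, -0.067, 0.006, 0.002]
ft_force: [1.1, 0.4, 0.9]
grip_width: 0.0698
grip_force: 0.0
```

Run:
```python
from h import *
o=robot.get_obs();print(o['time'],o['position'],o['q'],o['ft_force'],o['grip_width'])
c=cam('side')
cv2.imwrite('pics/s5.png',cv2.resize(c['image'][130:250,215:335,::-1],(600,600),interpolation=cv2.INTER_CUBIC))
P=cloud(c);m=(np.hypot(P[...,0]-.684,P[...,1]+.128)<.04)&(P[...,2]>.1)&(P[...,2]<.14);q=P[m];q=q[q[:,2]>.115];print(len(q),q.mean(0),(q.max(0)+q.min(0))/2,np.percentile(q[:,2],[10,50,90]))
h=cv2.cvtColor(c['image'],cv2.COLOR_RGB2HSV);m=cv2.inRange(h,(108,150,60),(125,255,255))>0;m&=(np.hypot(P[...,0]-.585,P[...,1]+.114)<.05);q=P[m&(P[...,2]>.172)];print('bar top',len(q),q.mean(0),q.max(0)[2])
```

```text
9.8 [ 0.68754436 -0.12984042  0.2321234 ] [-3.45986928e-01  6.25585967e-01  1.23503501e+00  6.14281877e-05
  1.26832719e+00  1.35980586e+00] [1.13864314 0.39483296 0.85234806] 0.06979985505018786
98 [ 0.68023681 -0.12542408  0.12103827] [ 0.6811377  -0.12712973  0.12058503] [0.1161637  0.12151409 0.12374848]
bar top 1 [ 0.58415869 -0.12795965  0.1748511 ] 0.1748510997178338
```

View pics/s5.png

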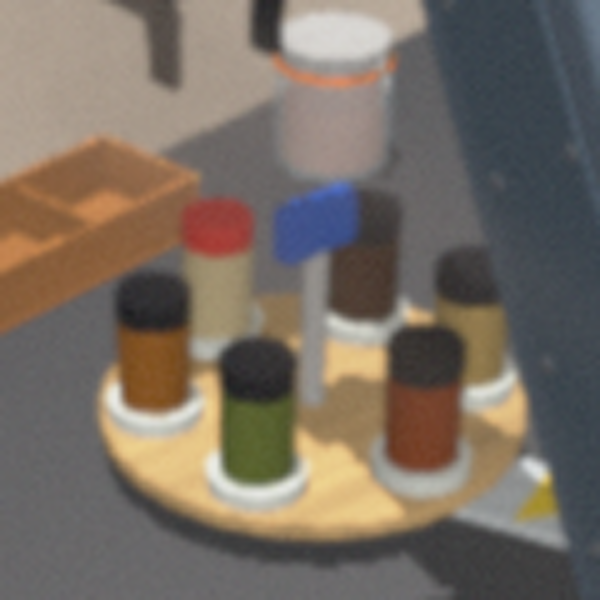

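The red jar stands upright in the cup, lid at crop (218,225), lid top at 0.122 m, nothing disturbed. Now yaw 90° and move over the handle.

Request:
send_rows --increments '[0, 0, 0.121, -0.76, 0.11, 0, 0.8, 0, 0, 0.121, -0.76, 0.11, 0, 0.8, 0, 0, 0.121, -0.76, 0.11, 0, 0.8, 0, 0, 0.121, -0.76, 0.11, 0, 0.8, 0, 0, 0.121, -0.76, 0.11, 0, 0.8, 0, 0, 0.121, -0.76, 0.11, 0, 0.8, 0, 0, 0.121, -0.76, 0.11, 0, 0.8, 0, 0, 0.121, -0.76, 0.11, 0, 0.8, 0, 0, 0.121, -0.76, 0.11, 0, 0.8, 0, 0, 0.121, -0.76, 0.11, 0, 0.8, 0, 0, 0.121, -0.76, 0.11, 0, 0.8, 0, 0, 0.121, -0.76, 0.11, 0, 0.8, 0, 0, 0.121, -0.76, 0.11, 0, 0.8, 0, 0, 0, 0, 0, 0, 0.6, 0, 0, 0, 0, 0, 0, 0.6, 0, 0, 0, 0, 0, 0, 0.6]'

```text
time: 11.18
position: [0.5855, -0.1145, 0.2242]
tool_rot: [0.753, 0.658, -0.0, -0.0]
ft_force: [0.1, 0.6, -0.7]
grip_width: 0.0578
grip_force: 0.0
```

Run:
```python
from h import *
from scipy.spatial.transform import Rotation as Ro
o=robot.get_obs();print(o['time'],o['position'],o['q'],o['ft_force'],o['grip_width']);print(Ro.from_quat(o['tool_rot']).as_matrix().round(3))
M=Ro.from_quat(o['tool_rot']).as_matrix();print(np.arctan2(M[1,0],M[0,0]))
```

```text
11.1833 [ 0.58548039 -0.11447832  0.22424405] [-3.80280494e-01  4.96446112e-01  1.51251551e+00  7.09101053e-05
  1.13332665e+00 -2.44632893e-01] [ 0.14856576  0.61306133 -0.6797315 ] 0.057763214203968655
[[ 0.135  0.991 -0.001]
 [ 0.991 -0.135  0.   ]
 [ 0.    -0.001 -1.   ]]
1.4351185867360678
```

Exactly on target, with q6=-0.245, so the turn ends near 2.49, inside the range. Descending 7.5 cm and gripping.

Request:
send_rows --increments '[0, 0, 0, 0, 0, -1.5, 0.6, 0, 0, 0, 0, 0, -2, 0.6, 0, 0, 0, 0, 0, -2, 0.6, 0, 0, 0, 0, 0, -1.5, 0.6, 0, 0, 0, 0, 0, -0.5, 0.6, 0, 0, 0, 0, 0, 0, 0.6, 0, 0, 0, 0, 0, 0, 0.1, 0, 0, 0, 0, 0, 0, 0.1, 0, 0, 0, 0, 0, 0, 0.1, 0, 0, 0, 0, 0, 0, 0.1, 0, 0, 0, 0, 0, 0, 0.1, 0, 0, 0, 0, 0, 0, 0.1, 0, 0, 0, 0, 0, 0, 0.1, 0, 0, 0, 0, 0, 0, 0.1, 0, 0, 0, 0, 0, 0, 0.1]' --newtons 25

```text
time: 12.43
position: [0.5865, -0.1147, 0.1504]
tool_rot: [0.753, 0.659, 0.001, 0.001]
ft_force: [3.0, 0.6, 1.5]
grip_width: 0.0159
grip_force: 25.0
```

Request:
send_rows --increments '[0, 0, 0, 0, 0, 0, 0.1, 0, 0, -0.03, 0, 0, 0, 0.1, 0, 0, -0.05, 0, 0, 0, 0.1, 0, 0, -0.07, 0, 0, 0, 0.1, 0, 0, -0.08, 0, 0, 0, 0.1, 0, 0, -0.08, 0, 0, 0, 0.1, 0, 0, -0.08, 0, 0, 0, 0.1, 0, 0, -0.08, 0, 0, 0, 0.1, 0, 0, -0.08, 0, 0, 0, 0.1, 0, 0, -0.08, 0, 0, 0, 0.1, 0, 0, -0.08, 0, 0, 0, 0.1, 0, 0, -0.08, 0, 0, 0, 0.1, 0, 0, -0.08, 0, 0, 0, 0.1, 0, 0, -0.08, 0, 0, 0, 0.1, 0, 0, -0.08, 0, 0, 0, 0.1, 0, 0, -0.08, 0, 0, 0, 0.1, 0, 0, -0.08, 0, 0, 0, 0.1, 0, 0, -0.08, 0, 0, 0, 0.1, 0, 0, -0.06, 0, 0, 0, 0.1, 0, 0, -0.04, 0, 0, 0, 0.1]' --newtons 40

```text
time: 14.1
position: [0.5834, -0.1115, 0.1503]
tool_rot: [0.999, 0.033, -0.002, -0.002]
ft_force: [-2.3, 8.3, 6.9]
grip_width: 0.0156
grip_force: 40.1
```

Request:
send_rows --increments '[0, 0, 0, 0, 0, 0, 0.1, 0, 0, -0.03, 0, 0, 0, 0.1, 0, 0, -0.05, 0, 0, 0, 0.1, 0, 0, -0.07, 0, 0, 0, 0.1, 0, 0, -0.08, 0, 0, 0, 0.1, 0, 0, -0.08, 0, 0, 0, 0.1, 0, 0, -0.08, 0, 0, 0, 0.1, 0, 0, -0.08, 0, 0, 0, 0.1, 0, 0, -0.08, 0, 0, 0, 0.1, 0, 0, -0.08, 0, 0, 0, 0.1, 0, 0, -0.08, 0, 0, 0, 0.1, 0, 0, -0.08, 0, 0, 0, 0.1, 0, 0, -0.08, 0, 0, 0, 0.1, 0, 0, -0.08, 0, 0, 0, 0.1, 0, 0, -0.08, 0, 0, 0, 0.1, 0, 0, -0.08, 0, 0, 0, 0.1, 0, 0, -0.08, 0, 0, 0, 0.1, 0, 0, -0.08, 0, 0, 0, 0.1, 0, 0, -0.05, 0, 0, 0, 0.1, 0, 0, -0.03, 0, 0, 0, 0.1]'

```text
time: 15.77
position: [0.5859, -0.108, 0.1503]
tool_rot: [0.8, -0.6, -0.003, -0.005]
ft_force: [5.3, 17.4, 4.8]
grip_width: 0.0157
grip_force: 40.0
```

Request:
send_rows --increments '[0, 0, 0, 0, 0, 0, 0.1, 0, 0, 0, 0, 0, 0, 0.1, 0, 0, 0, 0, 0, 0, 0.1, 0, 0, 0, 0, 0, 0, 0.1]'

```text
time: 16.1
position: [0.5859, -0.1079, 0.1503]
tool_rot: [0.801, -0.599, -0.003, -0.005]
ft_force: [5.4, 17.7, 4.3]
grip_width: 0.0161
grip_force: 40.0
```

Run:
```python
from h import *
from scipy.spatial.transform import Rotation as Ro
o=robot.get_obs();M=Ro.from_quat(o['tool_rot']).as_matrix();print(o['time'],o['position'],np.arctan2(M[1,0],M[0,0]),o['q'][5],o['ft_force'],o['moment'],o['grip_width'])
a=np.array([.5848,-.1143])
im=[]
for n in('side','top'):
    c=cam(n);P=cloud(c);np.savez(n+'6.npz',**c)
    h=cv2.cvtColor(c['image'],cv2.COLOR_RGB2HSV)
    rad=np.hypot(P[...,0]-a[0],P[...,1]-a[1])
    m=(cv2.inRange(h,(0,140,60),(6,255,255))>0)|(cv2.inRange(h,(174,140,60),(180,255,255))>0);m&=(rad<.14)&(P[...,2]>.09)&(P[...,2]<.13)
    q=P[m]
    if len(q):
        q=q[q[:,2]>.117];print(n,'red lid',len(q),q.mean(0),(q.min(0)+q.max(0))/2, np.arctan2(*((q.min(0)+q.max(0))/2-[*a,0])[1::-1]))
    N,L,st,ce=cv2.connectedComponentsWithStats(((P[...,2]>.112)&(P[...,2]<.128)&(rad<.13)&(rad>.07)&(h[...,2]<80)).astype(np.uint8))
    for i in range(1,N):
        if st[i,4]>60:
            q=P[L==i];p=(q.min(0)+q.max(0))/2;print(n,'lid',p.round(3),st[i,4],np.arctan2(*(p[:2]-a)[::-1]).round(3))
    s=c['image'][130:250,215:335] if n=='side' else c['image'][140:260,220:340]
    im.append(cv2.resize(s[:,:,::-1],(400,400),interpolation=cv2.INTER_CUBIC))
cv2.imwrite('pics/f6.png',np.hstack(im))
```

```text
16.1 [ 0.58589936 -0.10794073  0.15031937] -1.2839722398589308 2.4727901334717455 [ 5.39155993 17.66446532  4.32460952] [ 2.62206245 -0.74401051  0.00757536] 0.016059110189197336
side red lid 107 [ 0.48759126 -0.13281238  0.12124525] [ 0.48759958 -0.13214711  0.12095107] -2.9600037946991904
side lid [ 0.562 -0.207  0.119] 109 -1.812
side lid [ 0.678 -0.08   0.118] 103 0.35
side lid [ 0.61  -0.012  0.119] 127 1.328
side lid [ 0.511 -0.039  0.118] 127 2.348
top lid [ 0.607 -0.016  0.12 ] 100 1.349
top lid [ 0.562 -0.213  0.12 ] 87 -1.793
```

View pics/f6.png

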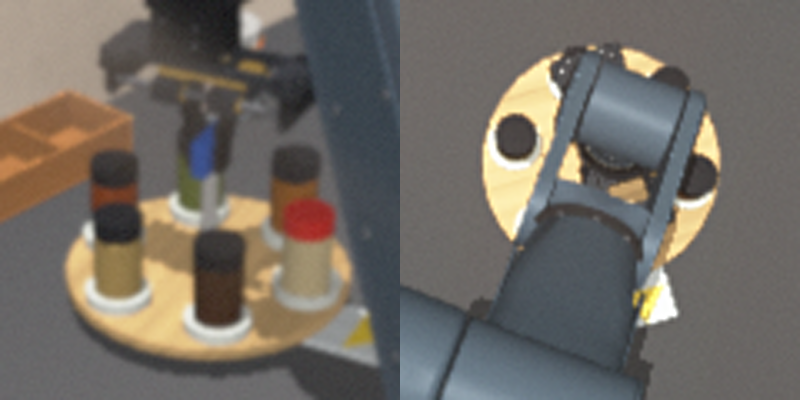

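The jar is upright in its cup near the arrow (left crop: lid (307,222), arrow (358,335)). The arm is pushing the handle sideways with about 17 N, because the true axis is slightly off my estimate. Easing that, then measuring the angle from image centroids.

Request:
send_rows --increments '[0, 0, 0, 0.03, 0.15, 0, 0.1, 0, 0, 0, 0.03, 0.15, 0, 0.1, 0, 0, 0, 0.03, 0.15, 0, 0.1, 0, 0, 0, 0.03, 0.1, 0, 0.1, 0, 0, 0, 0, 0, 0, 0.1, 0, 0, 0, 0, 0, 0, 0.1, 0, 0, 0, 0, 0, 0, 0.1]'

```text
time: 16.78
position: [0.5859, -0.1078, 0.1503]
tool_rot: [0.801, -0.598, -0.001, -0.001]
ft_force: [-0.1, 4.6, 5.2]
grip_width: 0.0157
grip_force: 40.0
```

```bash
cat > ang.py <<'E'
from h import *
from scipy.spatial.transform import Rotation as Ro
from scipy.optimize import least_squares
def lids(c):
    P=cloud(c);h=cv2.cvtColor(c['image'],cv2.COLOR_RGB2HSV);rad=np.hypot(P[...,0]-.585,P[...,1]+.112)
    base=(P[...,2]>.09)&(P[...,2]<.135)&(rad<.14)&(rad>.06)
    red=base&((h[...,0]<7)|(h[...,0]>173))&(h[...,1]>150)
    blk=base&(h[...,2]<75)&(P[...,2]>.101)
    out=[]
    for k,m in(('red',red),('blk',blk)):
        N,L,st,ce=cv2.connectedComponentsWithStats(m.astype(np.uint8))
        for i in range(1,N):
            if st[i,4]>100: out.append((k,st[i,4],pt(c,*ce[i],.117)[:2]))
    return out
E
python3 - <<'E'
from ang import *
o=robot.get_obs();M=Ro.from_quat(o['tool_rot']).as_matrix();print(o['time'],o['position'],np.arctan2(M[1,0],M[0,0]),o['ft_force'],o['moment'],o['grip_force'])
def fit(L):
    X=np.array([l[2] for l in L])
    f=lambda p:np.hypot(*(X-p).T)-.1
    a=least_squares(f,[.585,-.112]).x;g=np.arctan2(*(X-a).T[::-1]);print('axis',a.round(4))
    for l,t in zip(L,g):print(l[0],l[1],l[2].round(4),t.round(3),'mod60',((t+.0+np.pi/6*0)%(np.pi/3)).round(3))
for n in('side1.npz',):
    print(n);fit(lids(dict(np.load(n))))
c=cam('side');fit(lids(c))
E
```

```text
16.7833 [ 0.58593835 -0.1078465   0.15030973] -1.2828494098881154 [-0.08690091  4.57211353  5.15405085] [ 0.9452153  -0.02018027 -0.0075118 ] 40.00308308692183
side1.npz
axis [ 0.5806 -0.1034]
blk 124 [ 0.5207 -0.1825] -2.219 mod60 0.923
blk 150 [ 0.6442 -0.0277] 0.873 mod60 0.873
blk 133 [ 0.4817 -0.092 ] 3.026 mod60 0.932
blk 154 [ 0.5407 -0.0114] 1.98 mod60 0.932
axis [ 0.5801 -0.1046]
red 156 [ 0.4864 -0.1306] -2.871 mod60 0.27
blk 129 [ 0.5586 -0.2027] -1.787 mod60 0.308
blk 119 [ 0.6755 -0.0768] 0.284 mod60 0.284
blk 140 [ 0.6056 -0.0096] 1.309 mod60 0.262
blk 165 [ 0.5067 -0.0338] 2.374 mod60 0.28
```

Cup direction is about -2.86 rad (red lid -2.871, tool turn -2.854), against -2.866 for the arrow: within about 0.5°. Removing the last of the side force, holding still, then handing in.

Request:
send_rows --increments '[0, 0, -0.006, 0, 0.1, 0, 0.1, 0, 0, 0, 0, 0.05, 0, 0.1, 0, 0, 0, 0, 0, 0, 0.1, 0, 0, 0, 0, 0, 0, 0.1, 0, 0, 0, 0, 0, 0, 0.1, 0, 0, 0, 0, 0, 0, 0.1, 0, 0, 0, 0, 0, 0, 0.1, 0, 0, 0, 0, 0, 0, 0.1]'

```text
time: 17.5
position: [0.5859, -0.1078, 0.1503]
tool_rot: [0.8, -0.601, -0.0, 0.0]
ft_force: [-1.1, 0.2, 4.9]
grip_width: 0.0154
grip_force: 40.0
```

Run:
```python
from h import *
o=robot.get_obs();print(o['time'],o['position'],o['ft_force'],o['joint_velocities'].round(4),o['grip_force'])
print(robot.hand_in())
```

```text
17.5 [ 0.58594922 -0.10782599  0.15031303] [-1.07015642  0.21186297  4.91713928] [-0.0007 -0.0012 -0.0007  0.0018 -0.0005 -0.0008] 40.00793379120296
the job is handed in; nothing more can be done
None
```

I handed the job in at 17.5 s: the red-lidded jar stands upright and released in the cup, the carousel is turned so it sits within about 0.5° of the yellow arrow by my measurements, and the gripper is still holding the handle.

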